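# Tuck the keeper flap of the recipe-card tray

## Task

Close the wooden recipe-card tray: with the fingertips only, fold its blue hinged flap down over the cards, then, keeping it pressed down, push it by its white rib fully home beneath the brass lip, so that the lip keeps it down, and let go. Only push, gently: do not grip or lift anything, leave the tray standing where it is, and do not disturb the salt shaker, lemon, tea tin and kitchen timer.

Things in the scene. Friction and masses are not known exactly. Their poses are not given: they have to be found in the camera images.
- tray: Loose, weighted (about 2 kg) wooden tray of white recipe cards, 170 x 104 mm, walls 42 mm high, rubber feet. Origin: centre of the underside, on the worktop. Its x axis (level) runs along its length from the hinge end to the lip end, y across, z up. The flap's hinge pin lies along y, 48 mm above the origin, at x = -65 mm + flap_slide.
- flap (a joint): Hinge of the blue flap (rad): 0 = folded flat over the cards (stop), pi/2 = upright, 1.9 = leaning back (stop). A light spring (about 0.1 N m at 0) and a little friction: the flap stays put anywhere above about 0.75, but springs up to about 0.75 if let go lower and not under the lip. Under the lip it rests at about 0.04.
- flap_slide (a joint): Travel of the flap's hinge pin in its slots towards the lip (m): 0 = fully back, 0.020 = fully forward (stop). Friction about 4 N, stays where left. At 0 the folded flap's edge is 7 mm short of the lip, at 0.020 it is 13 mm beneath it. If slid forward before it is down, the edge lands on top of the lip; then draw the rib back first.
- flap_edge (a point): Middle of the flap's free edge (mid thickness), 115 mm from the hinge pin. The flap is a blue plate 4 mm thick (2 mm each side of the pin's axis), 74 mm wide; its last 8 mm are a tongue 52 mm wide.
- flap_rib (a point): Foot of the hinge-side face of the white rib, at the middle of its length: push here towards the lip. The rib lies across the flap's outer face (uppermost when folded), 50 mm long, 8 mm wide, 10 mm high; its faces are 89 and 97 mm from the pin.
- lip_edge (a point): Middle of the brass lip's lower inner edge; the flap's edge must pass below and beyond it. The lip is a rigid ledge of the tray, 64 mm wide, at the tray's x = +57 to +88 mm, its underside 54 mm and top 59 mm above the worktop, which leaves the folded flap 4 mm play in height.
- salt_shaker: Salt shaker, glass with grey top, 44 mm across, 90 mm high, loose. Origin: centre of the underside.
- lemon: Yellow lemon, 71 x 53 x 51 mm, loose. Origin: underside.
- tea_tin: Green round tin, 57 mm across, 72 mm high, loose. Origin: centre of the underside.
- kitchen_timer: Red and white round kitchen timer, 63 mm across, 54 mm high, loose. Origin: centre of the underside.
Mind the look-alikes: they are no part of the job. There is more than one size of the tray; the job needs the larger.

How it is judged:
By the outcome, as a careful person would: the job done as asked, in the order asked, and still so for the second after the job is handed in, with the robot touching nothing.
It also fails if it takes over 35 s, if anything falls off the work surface, if the arm or the gripper's body presses on something with over 40 N, if the wrist force passes 120 N, or if a joint passes its speed limit or range.

## Robot

A 6-joint arm with a two-finger parallel gripper is mounted at the origin on a cart in front of the work surface, level with it; the furniture and walls round the work are solid. World frame = base frame: x ahead of the robot, y to its left, z up, the work surface at z = 0. Lengths are in m, angles in rad, forces in N, time in s.
With the tool pointing down it reaches from about 0.375 to 0.925 m from the base axis. Payload 5.7 kg.
Tool frame: the origin (TCP) lies midway between the tips of the shut fingers; the grasp point (between the pads) lies 19 mm behind it; z points along the fingers, y is the line along which they close (so a half turn about z gives the same grasp; the last joint's range is limited). The gripper opens to 85 mm and grips with 20 to 120 N. Pads are 22 mm wide; open, the fingers measure 114 mm over their backs; the gripper's body (76 mm by 85 mm) begins 54 mm behind the grasp point. The pads swing forward as they close: fully open they stand 13 mm farther back than shut.
Start: joints at [1.209, 0.359, 1.51, -0, 1.272, -0.115], TCP at [0.147, 0.582, 0.231] pointing down, gripper open.
Joint ranges: [-2.97, 2.97], [-1.01, 2.36], [0.21, 2.38], [-0.96, 4.11], [0.2, 2.71], [-2.98, 2.98]. Speed limits (rad/s): [2.39, 2.39, 3.14, 3.14, 3.14, 3.14].

## Interface

Orientations are given as [roll, pitch, yaw] about the fixed x, y, z axes, in that order (R = Rz(yaw) Ry(pitch) Rx(roll)).
In Python, from station import r gives the robot as it stands.
- The arm moves only by the tool apply_moves, never from a script. Its argument "targets" is a list that holds one entry, the list of rows, each a list of 4 numbers: the shift along the tool's x, y, z in cm, then the turn about the tool's z in rad. A call has 1 to 20 rows; each row is the pose to reach, as a shift and turn from the pose commanded when the call began, along the tool's axes at that moment; what a row does not reach only later rows make up. A row lasts 1/10 s, in which the tool goes at most 50 mm and 8.59 degrees, less where a joint would pass 70% of its speed; a pose out of reach is approached as far as the arm can. A call with a gripper value outside its range is refused whole. "jaw" is the opening in per cent of the stroke, from 0 (shut) to 100 (fully open), set as the call begins (left out, the last holds). The fingers move at their own pace and stop on an object; "grip_force" is the grip in N (left out, the last holds). Time passes only in rows, so rows that repeat a pose let the fingers close. It gives the time, the measured TCP pose, the force, the opening and the grip force at its end, in the units of the state.
- r.observe(): the state, without advancing time (a new reading comes with each control period).
- r.read_camera(name): name is "scene" or "top" or "wrist"; returns a dict with "pixels" (480x640x3 uint8, red, green, blue), "range_z" (480x640 float32, m along the optical axis (not along the pixel's ray), 0 where there is no reading), "fx", "fy", "cx", "cy" (pixels), "rvec" (rotation vector, rad) and "tvec" (3), from world to camera coordinates, as OpenCV has them; the wrist camera has in their place "tool_from_camera" (4x4, takes a point from camera to tool coordinates, whose origin is the TCP and whose axes are the flange's). Camera axes: x right, y down, z forward; pixel columns grow to the right and rows downward; lengths in m; the calibration is good to about 2 mm. A picture is of the moment at which its call begins: read the wrist's pose just before it.
- r.sign_off(): hands the job in; it is judged then, once.
The state is a dict: "clock": time; "joint_positions": joint angles; "qd": joint speeds; "joint_torque": joint torques, N m; "eef_pos": TCP position; "ee_rot": TCP orientation; "ft_force": force on the tool from outside, world axes, zero at the start; "torque": the same for the moment, N m; "gripper_width": opening from 0.0 (shut) to 1.0 (fully open); "finger_force": force on a finger pad.
Only numpy, scipy, OpenCV 4.12 (cv2) and the standard library are available. Lean on these libraries where they do the work, as an engineer would, in place of code of your own. Each camera call takes 0.05 s, during which the arm holds its last target. There are 200 camera calls.

## Working session

There is one attempt and no reset: what is moved stays moved. The work goes in short steps, Python scripts to look and compute and a tool call to move; the robot and the scene stay as the last step left them, time stands still between calls to the robot, and variables do not carry over. Pictures are saved under pics/ and viewed, at most 10 in all, crops included, and the job is handed in when it is done.

Besides the shell and the picture viewer there is one more tool, called in YAML: its name, and indented under it one key for each argument. apply_moves: Moves the arm, as the interface text tells. Its arguments: {"type":"object","properties":{"targets":{"type":"array"},"jaw":{"type":"number"},"grip_force":{"type":"number"}},"required":["targets"]}

```bash
mkdir -p pics; cat > h.py <<'E'
import numpy as np, cv2
from station import r
def cam(n):
    s=r.observe(); c=r.read_camera(n); np.savez('pics/'+n+'.npz',**c); return s,c
def pts(c):
    R=cv2.Rodrigues(np.array(c['rvec'],float))[0]; t=np.array(c['tvec'],float).ravel()
    v,u=np.mgrid[:480,:640]; z=c['range_z'].astype(float)
    P=np.stack([(u-c['cx'])/c['fx']*z,(v-c['cy'])/c['fy']*z,z],-1)
    return (P-t)@R
E
python3 - <<'E'
from h import *
for n in('top','scene'):
    s,c=cam(n); cv2.imwrite(f'pics/{n}0.png',c['pixels'][...,::-1]); print(c['fx'],c['rvec'],c['tvec'])
print(s)
E
```

```text
471.41825106289116 [ 2.17005928 -2.20684481  0.09226982] [-0.00655422  0.54131601  1.24499352]
546.4429745392315 [ 0.11251174 -2.89112486  1.10706415] [0.52896344 0.079405   1.29480663]
{'clock': 0.05, 'joint_positions': array([ 1.20891149e+00,  3.59532212e-01,  1.51141863e+00,  1.49235717e-05,
        1.27248946e+00, -1.15103731e-01]), 'qd': array([ 5.89877067e-05, -1.63954168e-03,  2.55473108e-04,  4.83308160e-04,
        1.14740476e-03, -4.07180682e-05]), 'joint_torque': array([ 1.16537008e-04, -5.29104245e+01, -2.79627192e+01, -1.67458543e-04,
        5.18029556e-03,  8.52291635e-06]), 'eef_pos': array([0.146337  , 0.58119316, 0.23044263]), 'ee_rot': array([-3.13975887e+00, -2.26363879e-04,  2.89480694e+00]), 'ft_force': array([-0.08561444,  0.46834631,  0.52475278]), 'torque': array([ 0.05125196,  0.03145828, -0.0362273 ]), 'finger_force': 0.0, 'gripper_width': 0.9984873535619256}
```

View pics/top0.png

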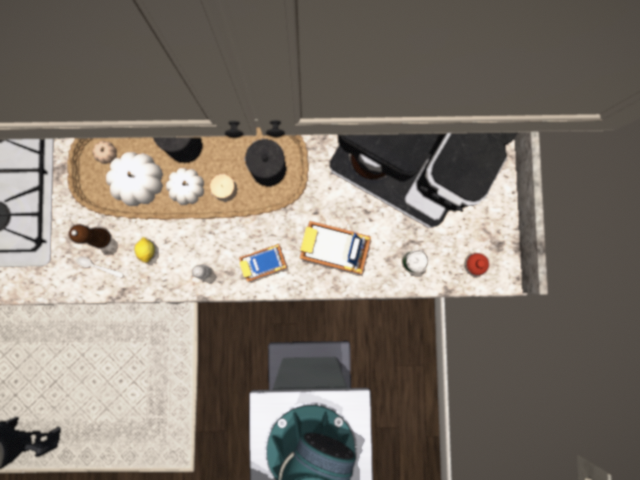

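View pics/scene0.png

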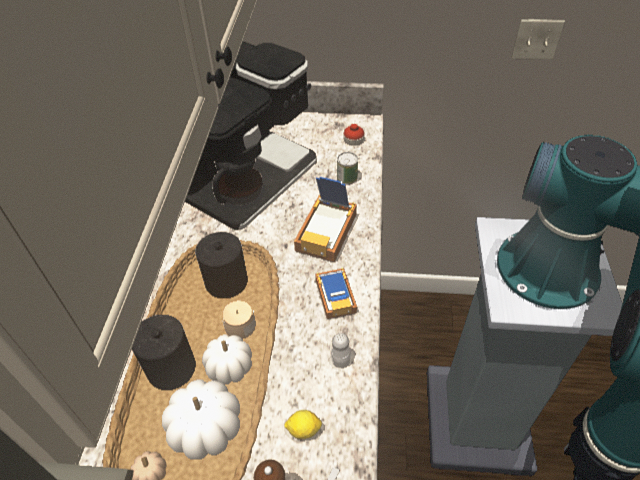

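The larger tray is the one at top (336,247), with an upright blue flap at (355,250) and its brass lip at (309,239). The smaller one at (263,262), already folded, is the look-alike. The salt shaker is at (203,272), lemon (145,250), tin (416,262) and timer (478,264). Next I'll measure the larger tray and confirm it in a crop.

```bash
python3 - <<'E'
from h import *
ims=[]
for n,(a,b,w,h) in {'top':(290,210,100,75),'scene':(280,165,100,100)}.items():
    c=dict(np.load(f'pics/{n}.npz')); P=pts(c); im=c['pixels']; hsv=cv2.cvtColor(im,cv2.COLOR_RGB2HSV)
    ims.append(cv2.resize(im[b:b+h,a:a+w,::-1],(400,h*4),interpolation=cv2.INTER_CUBIC))
    roi=np.zeros((480,640),bool); roi[b:b+h,a:a+w]=1
    H,S,V=[hsv[...,i].astype(int) for i in range(3)]
    for name,m in {'blue':(H>100)&(H<130)&(S>100),'yellow':(H>20)&(H<32)&(S>150)&(V>120),'orange':(H<19)&(S>130),'white':(S<45)&(V>190)}.items():
        m=m&roi&(c['range_z']>0); q=P[m]
        if name in('orange',): q=q[(q[:,2]>.03)&(q[:,2]<.055)]
        if len(q)<10: continue
        print(n,name,len(q),'med',np.median(q,0).round(4),'lo',np.percentile(q,3,0).round(4),'hi',np.percentile(q,97,0).round(4))
        if name in('orange','yellow'):
            print('   rect',cv2.minAreaRect(q[:,:2].astype(np.float32)*1000))
        if name=='blue':
            q0=q-q.mean(0); w,v=np.linalg.eigh(q0.T@q0/len(q)); print('  eig',np.sqrt(w).round(4),v.T.round(3).tolist())
o=np.zeros((400,800,3),np.uint8); o[:300,:400]=ims[0]; o[:,400:]=ims[1]; cv2.imwrite('pics/crop1.png',o)
E
```

```text
top blue 39 med [ 0.494  -0.119   0.0839] lo [ 0.4858 -0.1367  0.0617] hi [ 0.5506 -0.1021  0.15  ]
  eig [0.0005 0.0207 0.0339] [[0.251, 0.918, -0.306], [0.878, -0.349, -0.327], [-0.407, -0.187, -0.894]]
top orange 295 med [ 0.5024 -0.0858  0.0422] lo [ 0.4663 -0.1583  0.0361] hi [0.5926 0.0133 0.047 ]
   rect ((529.355224609375, -74.69913482666016), (164.99935913085938, 100.03675842285156), 74.31503295898438)
top white 5803 med [ 0.5313 -0.0871  0.0017] lo [ 0.4359 -0.2184 -0.0038] hi [0.6306 0.0414 0.0406]
scene blue 38 med [ 0.5221 -0.1052  0.1556] lo [ 0.4891 -0.2533  0.0113] hi [ 0.5534 -0.0972  0.1602]
  eig [0.0094 0.0204 0.052 ] [[0.18, 0.704, -0.687], [0.984, -0.132, 0.122], [0.005, 0.698, 0.716]]
scene yellow 228 med [ 0.5504 -0.0067  0.0593] lo [ 0.4732 -0.1353  0.0444] hi [0.5775 0.0101 0.0629]
   rect ((529.280029296875, -67.61248779296875), (160.74856567382812, 92.62395477294922), 77.41862487792969)
scene orange 406 med [ 0.5396 -0.0369  0.0422] lo [ 0.4664 -0.1416  0.0335] hi [0.5954 0.0171 0.0517]
   rect ((530.862548828125, -72.608642578125), (179.65008544921875, 103.12274169921875), 74.0528335571289)
scene white 6076 med [ 0.5147 -0.1173  0.0011] lo [ 0.4024 -0.3247 -0.0034] hi [0.6484 0.0194 0.0386]
```

View pics/crop1.png

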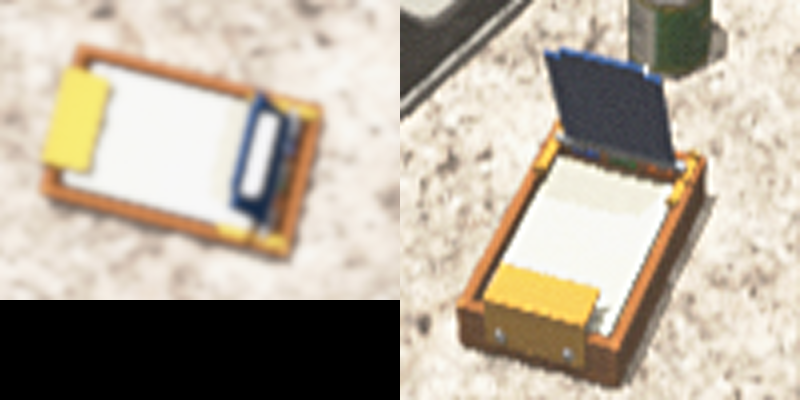

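The crop confirms it: the large tray, lip at left, flap leaning about 1.28 rad with its white rib on the hinge side. Centre is about (0.530,-0.074) and the axis is at 1.294 rad. The rectangle measures about 165x100 mm and the lip is where it should be. Now I'll go above the hinge end with the jaw shut.

apply_moves:
  targets:
    - [[-34.6,-25.4,0,0.8],[-34.6,-25.4,0,0.8],[-34.6,-25.4,0,0.8],[-34.6,-25.4,0,0.8],[-34.6,-25.4,0,0.8],[-34.6,-25.4,0,0.8],[-34.6,-25.4,0,0.8],[-34.6,-25.4,0,0.8],[-34.6,-25.4,0,0.8],[-53,-62.3,0,1.6],[-53,-62.3,0,1.6],[-53,-62.3,0,1.6],[-53,-62.3,0,1.6],[-53,-62.3,0,1.6],[-53,-62.3,0,1.6],[-53,-62.3,0,1.6],[-53,-62.3,0,1.6],[-53,-62.3,0,1.6],[-53,-62.3,0,1.6],[-53,-62.3,0,1.6]]
  jaw: 0

```text
clock: 2.1
eef_pos: [0.5075, -0.1507, 0.2308]
ee_rot: [-3.14, -0.001, 1.294]
ft_force: [-0.1, 0.1, -0.0]
gripper_width: 0.002
finger_force: 0.0
```

```bash
cat >> h.py <<'E'
from scipy.spatial.transform import Rotation as Ro
def wpts(s,c):
    v,u=np.mgrid[:480,:640]; z=c['range_z'].astype(float)
    P=np.stack([(u-c['cx'])/c['fx']*z,(v-c['cy'])/c['fy']*z,z],-1)
    T=np.array(c['tool_from_camera']); P=P@T[:3,:3].T+T[:3,3]
    return P@Ro.from_euler('xyz',s['ee_rot']).as_matrix().T+s['eef_pos']
A=1.294; C0=np.array([.530,-.074]); U=np.array([np.cos(A),np.sin(A)]); N=np.array([np.sin(A),-np.cos(A)])
def tray(P): # s along axis, n across (tool y), z
    d=P[...,:2]-C0; return np.stack([d@U,d@N,P[...,2]],-1)
E
python3 - <<'E'
from h import *
s,c=cam('wrist'); cv2.imwrite('pics/w1.png',c['pixels'][...,::-1])
Q=tray(wpts(s,c)); np.save('pics/w1Q.npy',Q)
hsv=cv2.cvtColor(c['pixels'],cv2.COLOR_RGB2HSV).astype(int); H,S,V=[hsv[...,i] for i in range(3)]
ok=(c['range_z']>0)&(abs(Q[...,0])<.1)&(abs(Q[...,1])<.06)
for n,m in {'blue':(H>100)&(H<130)&(S>100),'yellow':(H>20)&(H<32)&(S>150),'orange':(H<19)&(S>130),'white':(S<45)&(V>190)}.items():
    q=Q[m&ok]
    if len(q)>9: print(n,len(q),*[np.percentile(q,p,0).round(4) for p in(2,50,98)])
E
```

```text
blue 1085 [-0.0539 -0.0321  0.0856] [-0.0317  0.0008  0.1509] [-0.028   0.0378  0.1586]
orange 3353 [-0.0819 -0.0483  0.0392] [ 0.0126 -0.0019  0.0419] [0.0829 0.0531 0.0563]
white 11839 [-0.0972 -0.0584 -0.0008] [0.0029 0.0002 0.036 ] [0.0855 0.0428 0.1432]
```

View pics/w1.png

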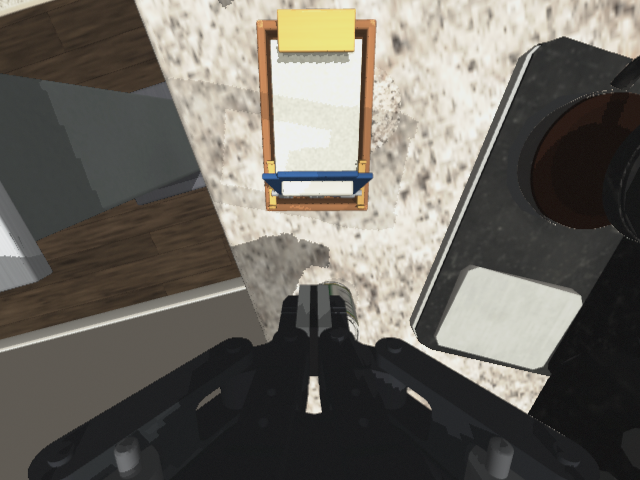

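The wrist view shows the flap's top edge at rows 172-182 and the tray centred at column 318. The edge is at s=-30 mm, z=158 mm, so the flap is at about 1.26 rad. I'll descend behind the flap and start folding.

apply_moves:
  targets:
    - [[0,0.15,4,0],[0,0.15,8,0],[0,0.15,11.5,0],[0,0.15,11.8,0],[1,0.15,11.8,0],[2,0.15,11.9,0],[2.5,0.15,12.1,0],[3,0.15,12.3,0],[3.5,0.15,12.4,0],[3.9,0.15,12.5,0],[4.2,0.15,12.7,0],[4.5,0.15,12.9,0],[4.8,0.15,13.2,0],[5.1,0.15,13.4,0],[5.1,0.15,13.4,0]]

```text
clock: 3.65
eef_pos: [0.5234, -0.1028, 0.0968]
ee_rot: [-3.141, -0.0, 1.295]
ft_force: [0.7, 0.3, 0.1]
gripper_width: -0.001
finger_force: 0.0
```

```bash
python3 - <<'E'
from h import *
s,c=cam('scene'); cv2.imwrite('pics/s2.png',cv2.resize(c['pixels'][120:300,240:440,::-1],(800,600)[:1]+(720,))[:600])
print(s['ft_force'],s['eef_pos'],tray(s['eef_pos']))
E
```

```text
[0.69108985 0.29892323 0.11424237] [ 0.52341574 -0.10280688  0.09683665] [-0.02950969  0.00153858  0.09683665]
```

View pics/s2.png

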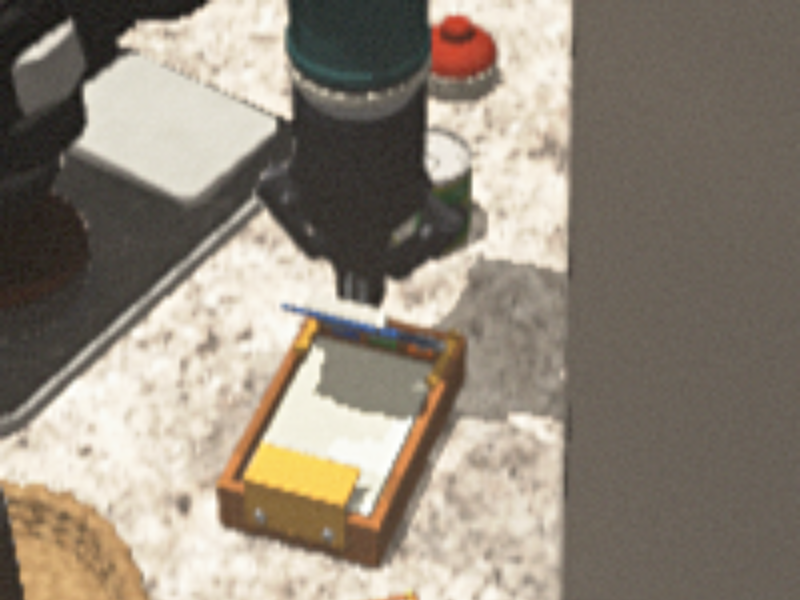

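The flap is following at about 0.75 rad, with the fingertips on its outer face behind the rib (360,300). I'll carry on down the arc.

apply_moves:
  targets:
    - [[0.4,0,0.4,0],[0.8,0,0.9,0],[1.1,0,1.4,0],[1.4,0,1.9,0],[1.6,0,2.4,0],[1.8,0,3.0,0],[1.9,0,3.5,0],[2.0,0,3.9,0],[2.0,0,4.1,0],[2.0,0,4.1,0],[2.0,0,4.1,0]]

```text
clock: 4.8
eef_pos: [0.5289, -0.084, 0.0563]
ee_rot: [-3.141, 0.0, 1.295]
ft_force: [-0.2, 0.9, 0.7]
gripper_width: -0.002
finger_force: 0.3
```

```bash
python3 - <<'E'
from h import *
s,c=cam('wrist'); cv2.imwrite('pics/w3.png',c['pixels'][...,::-1]); Q=tray(wpts(s,c))
hsv=cv2.cvtColor(c['pixels'],cv2.COLOR_RGB2HSV).astype(int); H,S,V=[hsv[...,i] for i in range(3)]
ok=(c['range_z']>0)&(abs(Q[...,0])<.1)&(abs(Q[...,1])<.06)
for n,m in {'blue':(H>100)&(H<130)&(S>100),'yellow':(H>20)&(H<32)&(S>150),'whitehi':(S<45)&(V>150)&(Q[...,2]>.055)}.items():
    q=Q[m&ok]
    if len(q)>9: print(n,len(q),*[np.percentile(q,p,0).round(4) for p in(2,50,98)])
print(s['ft_force'],tray(s['eef_pos']))
E
```

```text
blue 18877 [-0.0308 -0.0328  0.053 ] [0.0146 0.0026 0.0579] [0.0494 0.038  0.0619]
whitehi 2107 [ 0.003  -0.021   0.0594] [0.0283 0.0029 0.0691] [0.0494 0.0368 0.1098]
[-0.20992173  0.86621638  0.73468801] [-0.00993653  0.00171763  0.05626688]
```

View pics/w3.png

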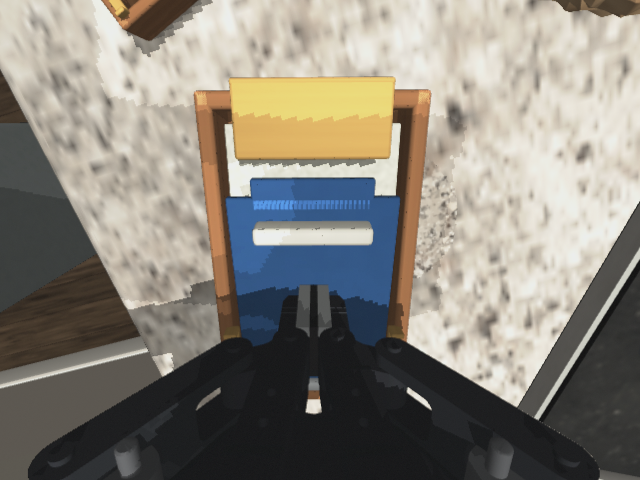

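The flap is nearly down: edge row 180 at s=49 mm, rib at rows 222-245, slide still about 0, lip ahead at row 158. I'll press down gently.

apply_moves:
  targets:
    - [[0.1,0,0.1,0],[0.2,0,0.2,0],[0.3,0,0.3,0],[0.4,0,0.4,0],[0.5,0,0.45,0],[0.5,0,0.5,0],[0.5,0,0.5,0],[0.5,0,0.5,0]]

```text
clock: 5.65
eef_pos: [0.5305, -0.079, 0.0513]
ee_rot: [-3.142, -0.0, 1.295]
ft_force: [0.4, 0.3, 1.1]
gripper_width: 0.0
finger_force: 0.6
```

apply_moves:
  targets:
    - [[0.2,0,0.05,0],[0.4,0,0.1,0],[0.6,0,0.12,0],[0.8,0,0.12,0],[0.8,0,0.12,0],[0.8,0,0.12,0]]

```text
clock: 6.25
eef_pos: [0.5327, -0.071, 0.0501]
ee_rot: [-3.141, -0.0, 1.295]
ft_force: [0.1, 1.5, 1.4]
gripper_width: 0.001
finger_force: 0.7
```

apply_moves:
  targets:
    - [[0.2,0,0.05,0],[0.4,0,0.08,0],[0.5,0,0.08,0],[0.5,0,0.08,0],[0.5,0,0.08,0]]

```text
clock: 6.75
eef_pos: [0.5341, -0.0667, 0.0494]
ee_rot: [3.141, 0.0, 1.295]
ft_force: [-0.3, -1.3, 4.3]
gripper_width: -0.005
finger_force: 1.8
```

```bash
cat > m.py <<'E'
from h import *
s,c=cam('wrist'); Q=tray(wpts(s,c))
hsv=cv2.cvtColor(c['pixels'],cv2.COLOR_RGB2HSV).astype(int); H,S,V=[hsv[...,i] for i in range(3)]
ok=(c['range_z']>0)&(abs(Q[...,0])<.1)&(abs(Q[...,1])<.06)
for n,m in {'blue':(H>100)&(H<130)&(S>100),'yel':(H>18)&(H<32)&(S>120)&(Q[...,0]>.04)&(Q[...,2]>.053)}.items():
    q=Q[m&ok]
    if len(q)>9: print(n,len(q),*[np.percentile(q,p,0).round(4) for p in(2,50,98)])
for n0 in (-.03,.0025,.033):
  b=Q[(H>100)&(H<130)&(S>100)&ok&(abs(Q[...,1]-n0)<.003)]; print(n0,np.polyfit(b[:,0],b[:,2],1).round(4) if len(b)>20 else len(b))
print(s['ft_force'],tray(s['eef_pos']))
E
python3 m.py; python3 -c "
import numpy as np,cv2;c=np.load('pics/wrist.npz');cv2.imwrite('pics/w4.png',cv2.resize(c['pixels'][60:360,140:500,::-1],(720,600)))"
```

```text
blue 13063 [-0.0459 -0.0329  0.0484] [0.0223 0.0024 0.0497] [0.0505 0.0377 0.0511]
yel 8825 [ 0.0598 -0.027   0.0577] [0.0737 0.0078 0.059 ] [0.0877 0.0319 0.0602]
-0.03 [-0.0031  0.0497]
0.0025 [-0.0047  0.0521]
0.033 [-0.0029  0.0498]
[-0.27786569 -1.25125727  4.28237833] [0.00819153 0.00198604 0.04941468]
```

View pics/w4.png

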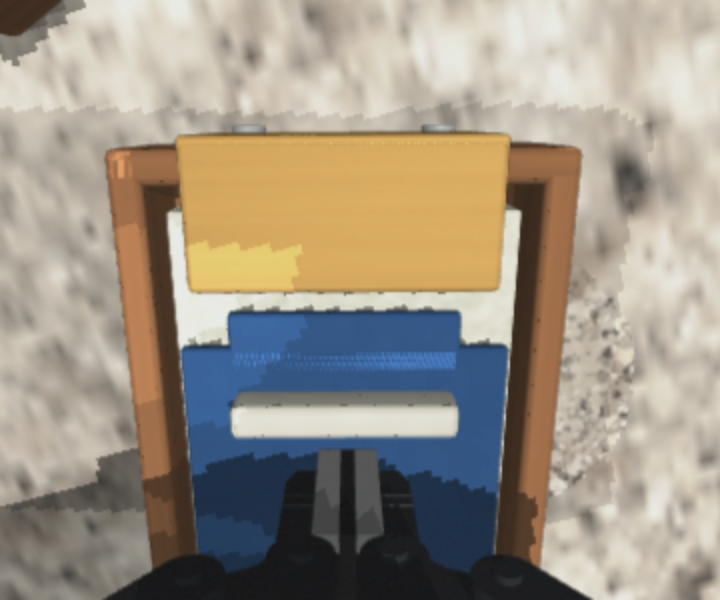

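The flap lies flat on its stop at 4 N. Its edge (row 312) is just short of the lip (row 290), and the fingertips are just behind the rib (row 437). Keeping it pressed, I'll push forward.

apply_moves:
  targets:
    - [[0.2,0,0,0],[0.4,0,0,0],[0.6,0,0,0],[0.8,0,0,0],[1.0,0,0,0],[1.2,0,0,0],[1.4,0,0,0],[1.4,0,0,0]]

```text
clock: 7.6
eef_pos: [0.5379, -0.0528, 0.0493]
ee_rot: [3.142, -0.0, 1.295]
ft_force: [-0.8, -3.6, 4.5]
gripper_width: -0.001
finger_force: 2.6
```

```bash
python3 m.py
```

```text
blue 9957 [-0.0351 -0.033   0.0484] [0.0311 0.0024 0.0497] [0.054  0.0378 0.0511]
yel 5489 [ 0.0596 -0.0282  0.0575] [ 0.0739 -0.0097  0.0589] [0.0888 0.0313 0.0602]
-0.03 [-0.0024  0.0497]
0.0025 [0.0288 0.053 ]
0.033 [-0.0025  0.0498]
[-0.805847   -3.64998097  4.536005  ] [0.02256078 0.00184082 0.04931274]
```

apply_moves:
  targets:
    - [[0.2,0,0,0],[0.4,0,0,0],[0.6,0,0,0],[0.8,0,0,0],[1.0,0,0,0],[1.05,0,0,0],[1.05,0,0,0]]

```text
clock: 8.35
eef_pos: [0.5407, -0.0427, 0.0493]
ee_rot: [-3.142, -0.0, 1.295]
ft_force: [-0.4, -3.0, 2.7]
gripper_width: 0.006
finger_force: 2.7
```

```bash
python3 m.py
```

```text
blue 6689 [-0.0279 -0.0335  0.0485] [0.0323 0.0023 0.0497] [0.0567 0.0381 0.0514]
yel 4644 [ 0.0599 -0.0285  0.0572] [ 0.0771 -0.0145  0.0589] [0.0889 0.0311 0.0601]
-0.03 [-0.0018  0.0497]
0.0025 [0.3608 0.0595]
0.033 [0.0025 0.0496]
[-0.38877957 -2.96418951  2.70209522] [0.03299699 0.00177576 0.04931197]
```

Force is steady, so it isn't at the stop yet. I'll creep on in 1 mm steps.

apply_moves:
  targets:
    - [[0.1,0,0,0],[0.2,0,0,0],[0.3,0,0,0],[0.3,0,0,0]]

```text
clock: 8.8
eef_pos: [0.5409, -0.0418, 0.0492]
ee_rot: [-3.141, 0.003, 1.296]
ft_force: [-3.6, -11.1, 3.2]
gripper_width: 0.003
finger_force: 6.9
```

It's at the stop: force jumped to 11 N at the expected 20 mm. I'll ease off, lift straight up and check.

apply_moves:
  targets:
    - [[0,0,0,0],[-0.2,0,-0.1,0],[-0.4,0,-0.5,0],[-0.5,0,-1.5,0],[-0.5,0,-4,0],[-0.5,0,-8,0],[-0.5,0,-12,0],[-0.5,0,-14,0],[-0.5,0,-14,0],[-0.5,0,-14,0]]

```text
clock: 9.8
eef_pos: [0.5401, -0.0446, 0.1898]
ee_rot: [3.141, -0.0, 1.295]
ft_force: [0.3, -0.1, -0.7]
gripper_width: 0.003
finger_force: 0.0
```

```bash
python3 m.py; python3 - <<'E'
from h import *
s,c=cam('scene'); w=np.load('pics/wrist.npz')['pixels']
o=np.zeros((480,800,3),np.uint8); o[:,:400]=cv2.resize(c['pixels'][80:320,240:440],(400,480)); o[:,400:]=w[:,130:530]
cv2.imwrite('pics/f.png',o[...,::-1])
E
```

```text
blue 7280 [-0.0359 -0.0325  0.0495] [0.0109 0.0028 0.0518] [0.0563 0.0378 0.0542]
yel 2479 [ 0.0599 -0.028   0.0574] [0.0737 0.006  0.0589] [0.089  0.0323 0.0603]
-0.03 [0.0388 0.0513]
0.0025 [0.2359 0.0525]
0.033 [0.0375 0.0514]
[ 0.3310456  -0.06717077 -0.65713848] [0.03106162 0.00163623 0.18977969]
```

View pics/f.png

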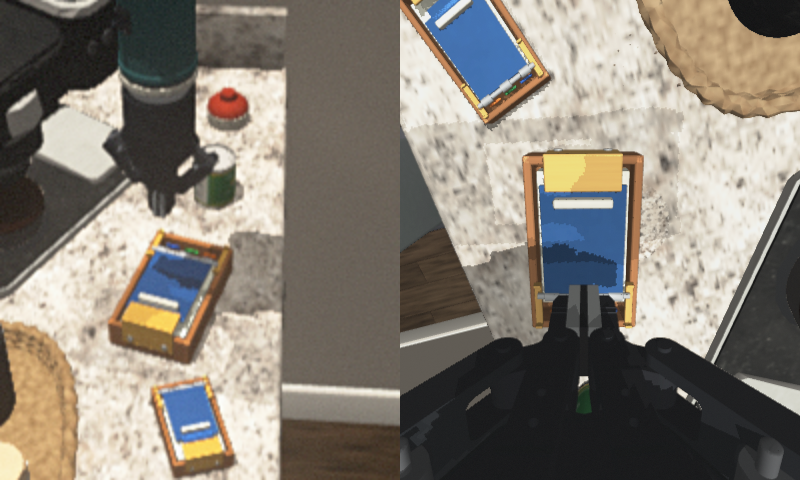

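The flap rests at a slope of 0.038 under the lip, and the tray, tin and timer are undisturbed. One last check of the rib position before handing in.

```bash
python3 - <<'E'
from h import *
c=dict(np.load('pics/wrist.npz')); s=r.observe(); Q=tray(wpts(s,c)); S=cv2.cvtColor(c['pixels'],cv2.COLOR_RGB2HSV)[...,1]
q=Q[(S<60)&(Q[...,2]>.0585)&(Q[...,2]<.066)&(abs(Q[...,1])<.025)&(Q[...,0]>.02)&(Q[...,0]<.07)]
print(len(q),np.percentile(q,[3,50,97],0).round(4))
L=Q[(S>110)&(Q[...,2]>.056)&(Q[...,2]<.062)&(abs(Q[...,1])<.025)&(Q[...,0]>.04)]; print(np.percentile(L,[1,99],0).round(4))
w=Q[(Q[...,2]>.039)&(Q[...,2]<.045)&(abs(Q[...,0])<.1)&(abs(Q[...,1])<.07)]; print(np.percentile(w,[2,98],0).round(4))
E
```

```text
572 [[ 0.0451 -0.0217  0.0597]
 [ 0.0496  0.0005  0.0614]
 [ 0.0529  0.0235  0.0628]]
[[ 0.0588 -0.0245  0.0561]
 [ 0.0893  0.0244  0.059 ]]
[[-0.0786 -0.0498  0.0391]
 [ 0.0854  0.0526  0.0431]]
```

```bash
python3 -c "
from station import r
print(r.sign_off())"
```

```text
the job is handed in; nothing more can be done
None
```

The larger tray is closed and handed in: its flap is folded down, pushed home (rib about 5 mm short of the lip, as at full travel) and held by the brass lip, with the arm clear, in about 10 s. The tray, tea tin and timer look undisturbed; the arm touched nothing but the flap, though I did not re-picture the salt shaker and lemon.

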